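Bolt down the lid of a street-light gear box

TASK

The lid of the long grey street-light gear box, the one lying on the folders, is in place but its three bar-grip bolts are loose. Tighten them one after another, each clockwise all the way to its end stop: first the bolt at the end with the black cable gland, then the middle one, then the one at the blank end; then let go. The small closed box beside it is already done.

Things in the scene. Friction and masses are not known exactly. Their poses are not given: they have to be found in the camera images.
- gearbox: Long grey fixed box, aluminium lid, 304 x 124 x 60 mm high without bolts, level on folders. Origin: centre of its underside, 8 mm above the desk. x: along it, towards the end with the black cable gland (40 mm thick, 46 mm past the lid); z up. Bolts stand on the lid at y = 0, x = +100 mm (gland end), 0, -100 mm (blank end). Bar grips span z = 72 to 112 mm (grip at 98), foot and boss 60 to 72 mm.
- bolt_gland (a joint): Bolt at the gland end: black bar grip 44 mm long, 14 wide, 40 tall on a round steel foot 36 mm across. Value: clockwise turn from above, rad, 0 (loose) to the hard end stop 1.4; starts at 0 to 0.4. The bar lies (1.4 - value) rad anticlockwise from above from the box's y axis: at the stop square across the box. It keeps its height, resists with 0.06 N m, stays where left.
- bolt_middle (a joint): As bolt_gland, but in the middle of the lid (box x = 0).
- bolt_blank (a joint): As bolt_gland, but at the blank end, the one without a gland (box x = -100 mm).

How it is judged:
By the outcome, as a careful person would: the job done as asked, in the order asked, and still so for the second after the job is handed in, with the robot touching nothing.
It also fails if it takes over 51 s, if anything falls off the work surface, if the arm or the gripper's body presses on something with over 40 N, if the wrist force passes 120 N, or if a joint passes its speed limit or range.

ROBOT

A 6-joint arm with a two-finger parallel gripper is mounted at the origin on the work surface. World frame = base frame: x ahead of the robot, y to its left, z up, the work surface at z = 0. Lengths are in m, angles in rad, forces in N, time in s.
With the tool pointing down it reaches from about 0.35 to 0.85 m from the base axis. Payload 8.1 kg.
Tool frame: the origin (TCP) lies between the finger pads; the fingertips stand 8 mm ahead of it and the grasp point (between the pads) lies 11 mm behind it (robot.tip_reach is the y of the fingertips in the tool frame, in m); y points along the fingers, z is the direction in which the jaws open and shut, and the axes are right-handed (so a half turn about y gives the same grasp; the last joint's range is limited). The gripper opens to 93 mm and grips with 3 to 60 N. Pads are 15 mm wide; open, the fingers measure 128 mm over their backs; the gripper's body (75 mm by 188 mm) begins 65 mm behind the grasp point.
Start: joints at [-0.085, 0.13, 1.488, -0, 1.523, -0.085], TCP at [0.6, 0, 0.227] pointing down, gripper open.
Joint ranges: [-2.96, 2.96], [-0.89, 2.26], [0.02, 2.5], [-1.34, 4.48], [0, 2.73], [-2.66, 2.66]. Speed limits (rad/s): [2.39, 2.39, 2.79, 3.14, 3.14, 3.14].

INTERFACE

Orientations are given as a rotation vector (axis times angle).
In Python, from plant import robot gives the robot as it stands.
- The arm moves only by the tool carry_out, never from a script. Its argument "increments" is a list of rows, each an object with "linear": the shift along the tool's x, y, z in m, a list of three; "yaw": the turn about the tool's y in rad. A call has 1 to 5 rows; each row is the pose to reach, as a shift and turn from the pose measured when the call began, along the tool's axes at that moment; what a row does not reach only later rows make up. A row lasts 1/8 s, in which the tool goes at most 62.5 mm and 10.7 degrees, less where a joint would pass 70% of its speed; a pose out of reach is approached as far as the arm can. A call with a gripper value outside its range is refused whole. "gripper" is the opening, from 0 (shut) to 1 (fully open), set as the call begins (left out, the last holds). The fingers move at their own pace and stop on an object; "newtons" is the grip in N (left out, the last holds). Time passes only in rows, so rows that repeat a pose let the fingers close. It gives the time, the measured TCP pose, the force and the opening at its end, in the units of the state.
- robot.read_state(): the state, without advancing time (a new reading comes with each control period).
- robot.read_camera(name): name is "scene" or "side" or "wrist"; returns the picture (400x640x3 uint8, blue, green, red); there is no depth.
- robot.camera_params(name): a dict with "fov_y" (degrees; the focal length in pixels is half the picture's height over the tangent of half this angle, whatever the lens; pixels are square), "cx", "cy" (the principal point, pixels), "k1" (the pictures are not rectified: a ray, as slopes to the right and down, at radius r is drawn at 1 + k1 r^2 times it, then the intrinsics apply), "R" (3x3) and "t" (3): a world point X has camera coordinates R X + t. Camera axes: x right, y down, z forward; pixel columns grow to the right and rows downward; lengths in m; the calibration is good to about 2 mm. A picture is of the moment at which its call begins: read the wrist's pose just before it. camera_params takes no time and is no camera call; for the wrist camera it gives the pose at the moment of the call.
- robot.close_job(): hands the job in, once; it reports no verdict.
The state is a dict: "t": time; "q": joint angles; "dq": joint speeds; "joint_torque": joint torques, N m; "tool_pos": TCP position; "orientation": TCP orientation; "force": force on the tool from outside, world axes, zero at the start; "wrist_torque": the same for the moment, N m; "opening": finger opening in m.
Only numpy, scipy, OpenCV 4.12 (cv2) and the standard library are available. Lean on these libraries where they do the work, as an engineer would, in place of code of your own. Each camera call takes 0.05 s, during which the arm holds its last target.

## Working session

There is one attempt and no reset: what is moved stays moved. The work goes in short steps, Python scripts to look and compute and a tool call to move; the robot and the scene stay as the last step left them, time stands still between calls to the robot, and variables do not carry over. Pictures are saved under pics/ and viewed, and the job is handed in when it is done.

Besides the shell and the picture viewer there is one more tool, called as name([rows], argument=value, ...), one row to a line, values as JSON. carry_out: Moves the arm, as the interface text tells. Its arguments: {"type":"object","properties":{"increments":{"type":"array","items":{"type":"object","properties":{"linear":{"type":"array","items":{"type":"number"}},"yaw":{"type":"number"}}}},"gripper":{"type":"number"},"newtons":{"type":"number"}},"required":["increments"]}

```bash
ls; mkdir -p pics
python3 - <<'E'
from plant import robot
import cv2,numpy as np
np.set_printoptions(precision=4,suppress=True)
print(robot.read_state())
for n in ("scene","side","wrist"):
    print(n,robot.camera_params(n)); cv2.imwrite(f"pics/{n}0.png",robot.read_camera(n))
E
```

```text
pics
{'t': 0.0, 'q': array([-0.0854,  0.1311,  1.4893, -0.0001,  1.523 , -0.0854]), 'dq': array([-0.0014,  0.0004,  0.0001,  0.0015, -0.0004, -0.0002]), 'joint_torque': array([ -0.0016, -55.9853, -49.1756,   0.0767,   0.0359,  -0.0003]), 'tool_pos': array([0.5995, 0.0001, 0.2256]), 'orientation': array([-1.2105,  1.2105, -1.2083]), 'force': array([-0.4293,  0.187 ,  0.0367]), 'wrist_torque': array([-0.0146, -0.0036,  0.0293]), 'opening': 0.09283746103100074}
scene {'fov_y': 49.5045883855292, 'cx': 316.3676454000554, 'cy': 204.80628203588992, 'k1': -0.09899549437754258, 'R': array([[ 0.6551,  0.7554,  0.0146],
       [ 0.6195, -0.526 , -0.5827],
       [-0.4325,  0.3908, -0.8126]]), 't': array([-0.3983, -0.2911,  1.0004])}
side {'fov_y': 42.094398980764836, 'cx': 316.2218518833266, 'cy': 207.5253158498261, 'k1': -0.15618539941867485, 'R': array([[ 0.9997, -0.0243, -0.0098],
       [-0.0245, -0.7305, -0.6825],
       [ 0.0094,  0.6825, -0.7309]]), 't': array([-0.5657,  0.0972,  0.8951])}
wrist {'fov_y': 61.56144493722102, 'cx': 319.53678440948136, 'cy': 197.58247148753304, 'k1': 0.00788548009284074, 'R': array([[ 1.    ,  0.0006, -0.0019],
       [ 0.0011, -0.9549,  0.2968],
       [-0.0016, -0.2968, -0.9549]]), 't': array([-0.5999, -0.0349,  0.3914])}
```

View pics/scene0.png

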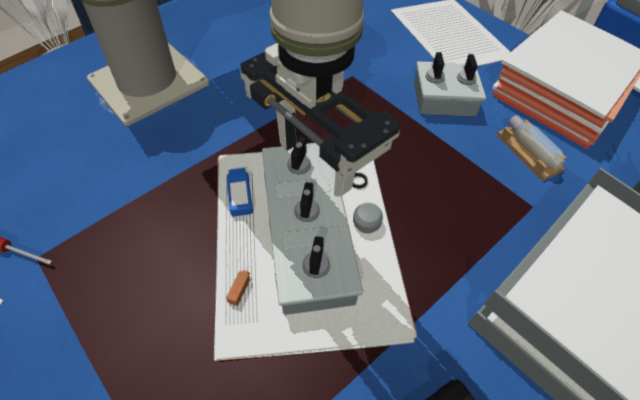

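View pics/side0.png

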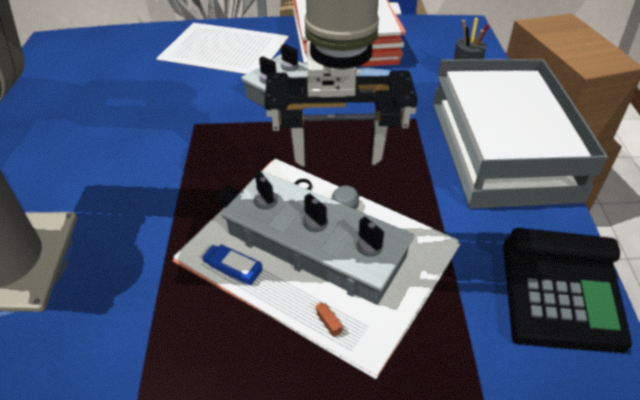

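View pics/wrist0.png

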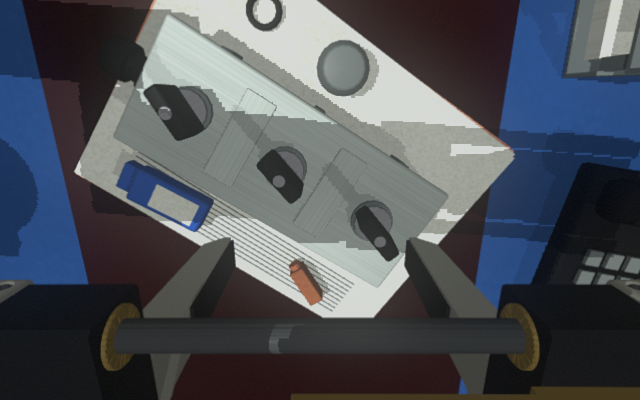

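```bash
cat > h.py <<'E'
from plant import robot
import cv2,numpy as np
np.set_printoptions(precision=4,suppress=True)
def K(p):
    f=200/np.tan(np.radians(p['fov_y']/2)); return f
def rays(p,uv):
    uv=np.atleast_2d(np.array(uv,float)); f=K(p)
    d=(uv-[p['cx'],p['cy']])/f
    s=d.copy()
    for _ in range(30): s=d/(1+p['k1']*(s**2).sum(1,keepdims=True))
    D=np.c_[s,np.ones(len(s))]@p['R']
    return -p['R'].T@p['t'],D
def cast(p,uv,z):
    C,D=rays(p,uv); return C+D*((z-C[2])/D[:,2:3])
def proj(p,X):
    c=np.atleast_2d(X)@p['R'].T+p['t']; s=c[:,:2]/c[:,2:]
    s=s*(1+p['k1']*(s**2).sum(1,keepdims=True)); return s*K(p)+[p['cx'],p['cy']]
E
python3 - <<'E'
from h import *
p=robot.camera_params("wrist")
c=cast(p,[(168,15),(114,137),(380,287),(447,195)],.068)
print(c); print(np.linalg.norm(np.diff(np.r_[c,c[:1]],axis=0),axis=1)); m=c.mean(0); print(m)
a=(c[0]+c[1]-c[2]-c[3])[:2]; print(np.degrees(np.arctan2(a[1],a[0])))
im=cv2.imread("pics/wrist0.png"); cv2.imwrite("pics/w0z.png",cv2.resize(im[0:300,90:470],None,fx=2,fy=2,interpolation=cv2.INTER_CUBIC))
E
```

```text
[[ 0.473   0.1454  0.068 ]
 [ 0.4092  0.0439  0.068 ]
 [ 0.6649 -0.1149  0.068 ]
 [ 0.7249 -0.012   0.068 ]]
[0.1198 0.301  0.1191 0.297 ]
[0.568  0.0156 0.068 ]
148.07459450061154
```

View pics/w0z.png

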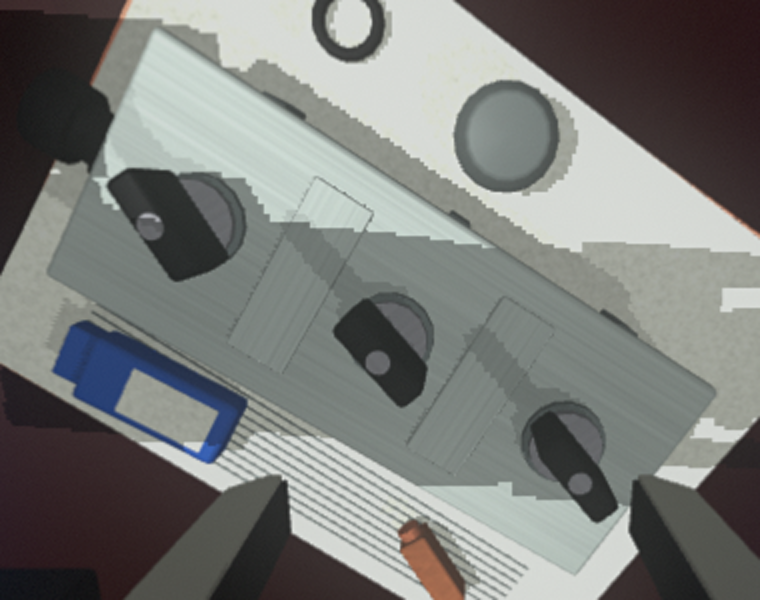

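Run:
```python
from h import *
p=robot.camera_params("wrist")
print(-p['R'].T@p['t'])
b=cast(p,[(165,113),(278.5,181.5),(379.5,242)],.120)[:,:2]; print("dots",b)
a=b[0]-b[2]; print(np.linalg.norm(a),np.degrees(np.arctan2(a[1],a[0])))
# feet circle: fit top of steel (guess z~.068+)
im=cv2.imread("pics/wrist0.png")
g=im.max(2); m=(g<42).astype(np.uint8)
n,l,s,c=cv2.connectedComponentsWithStats(m)
for i in range(1,n):
    if 200<s[i,4]<6000 and s[i,0]>90 and s[i,0]+s[i,2]<420: print(i,s[i],c[i],im[int(c[i][1]),int(c[i][0])])
cv2.imwrite("pics/m0.png",m*255)
for z in(.12,):
  for nm,e in(("b1 lowleft",[(145,93),(177.5,140)]),("mid",[(257.5,165),(291,203)]),("blank",[(357,212),(388,260)]), ):
    q=cast(p,e,z)[:,:2]; d=q[0]-q[1]; print(nm,np.degrees(np.arctan2(d[1],d[0])),np.linalg.norm(d))
```

```text
[0.6006 0.0832 0.3831]
dots [[ 0.4828  0.0686]
 [ 0.5671  0.015 ]
 [ 0.6516 -0.0383]]
0.1998109572071265 147.64906805884064
b1 lowleft 119.62205371706271 0.04006890549713181
mid 129.1305790406251 0.04103467269704594
blank 122.71042020408885 0.05263368591013201
```

View pics/m0.png

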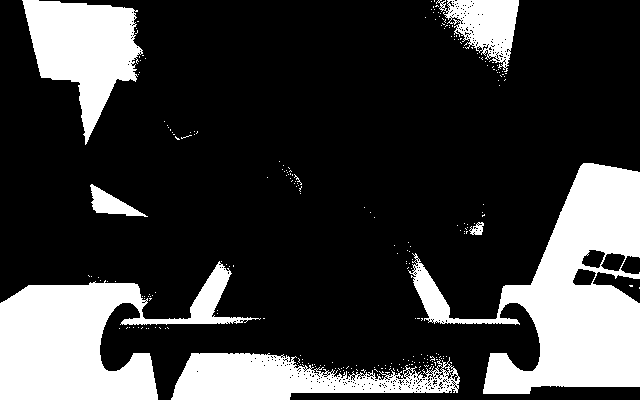

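Run:
```python
from h import *
p=robot.camera_params("wrist")
im=cv2.imread("pics/wrist0.png"); g=im.max(2)
b=cast(p,[(165,113),(278.5,181.5),(379.5,242)],.120)
for k,(u,v) in enumerate([(165,113),(278,181),(379,242)]):
    print(g[v-8:v+9:4,u-8:u+9:4].tolist())
cr=np.clip(im[60:280,100:440].astype(int)*3-60,0,255).astype(np.uint8)
out=cv2.resize(cr,None,fx=2.3,fy=2.3,interpolation=cv2.INTER_CUBIC); cv2.imwrite("pics/b0.png",out)
```

```text
[[58, 60, 63, 49, 47], [46, 101, 100, 150, 45], [61, 103, 106, 93, 44], [128, 101, 103, 106, 46], [126, 115, 44, 43, 45]]
[[46, 46, 44, 44, 43], [44, 91, 108, 101, 44], [46, 104, 106, 105, 44], [127, 73, 104, 105, 46], [132, 132, 43, 45, 45]]
[[48, 49, 48, 46, 45], [49, 67, 109, 102, 46], [59, 107, 107, 108, 47], [135, 54, 106, 71, 50], [183, 188, 47, 51, 51]]
```

View pics/b0.png

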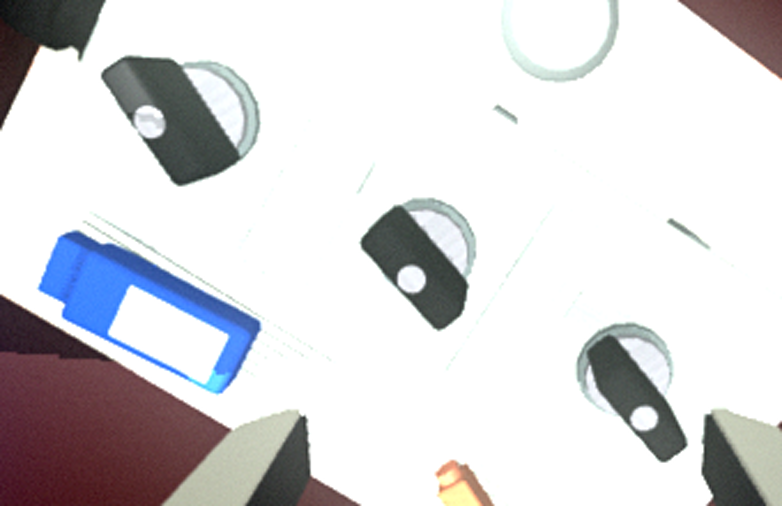

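Run:
```python
from h import *
p=robot.camera_params("wrist")
f=lambda l:[(100+u/2.3,60+v/2.3) for u,v in l]
for nm,l,z in(("g top",[(103,76),(179,183)],.12),("g bot",[(178,60),(240,155)],.08),("m top",[(363,245),(438,328)],.12),("m bot",[(402,207),(467,285)],.08),("b top",[(612,395),(660,458)],.12),("b top2",[(655,398),(684,440)],.12),("b bot",[(610,336),(655,398)],.08)):
    q=cast(p,f(l),z)[:,:2]; d=q[0]-q[1]; print(nm,np.degrees(np.arctan2(d[1],d[0])),np.linalg.norm(d))
```

```text
g top 120.45882627815789 0.039981618303017274
g bot 119.30714498275852 0.039775704561275556
m top 129.83997245871822 0.03940735060808191
m bot 128.39592452639067 0.04047878935411734
b top 126.74276454506457 0.03209044249736988
b top2 124.8306218783524 0.0207501777234875
b bot 126.07956665449369 0.034355492094785924
```

carry_out([
  {"linear":[-0.023,0.0,-0.039],"yaw":-0.13},
  {"linear":[-0.046,0.02,-0.078],"yaw":-0.26},
  {"linear":[-0.0685,0.04,-0.1167],"yaw":-0.4},
  {"linear":[-0.0685,0.06,-0.1167],"yaw":-0.524},
  {"linear":[-0.0685,0.07,-0.1167],"yaw":-0.524},
], gripper=0.48)

```text
t: 0.78
tool_pos: [0.4819, 0.0688, 0.1548]
orientation: [-1.414, 0.817, -0.813]
force: [0.3, -0.4, 0.6]
opening: 0.0479
```

```bash
cat >> h.py <<'E'
from scipy.spatial.transform import Rotation as Ro
def st():
    s=robot.read_state(); R=Ro.from_rotvec(s['orientation']).as_matrix()
    print('t',s['t'],'pos',s['tool_pos'],'jaw',np.degrees(np.arctan2(R[1,2],R[0,2])),'tilt',R[:,1],'F',s['force'],'M',s['wrist_torque'],'op',s['opening'],'q',s['q']); return s,R
def togo(X,jaw,s,R):
    d=R.T@(np.array(X)-s['tool_pos']); a=np.degrees(np.arctan2(R[1,2],R[0,2]))
    print('linear',d,'yaw',-np.radians(jaw-a))
E
python3 - <<'E'
from h import *
s,R=st(); togo((.4828,.0686,.095),30,s,R)
p=robot.camera_params("wrist"); cv2.imwrite("pics/w1.png",robot.read_camera("wrist"))
E
```

```text
t 0.775 pos [0.4819 0.0688 0.1548] jaw 30.01492494690731 tilt [-0.0028  0.     -1.    ] F [ 0.3329 -0.3725  0.5935] M [ 0.0366 -0.0516 -0.0255] op 0.04790723955817875 q [ 0.0363 -0.1314  1.8823  0.0001  1.3935 -0.4875]
linear [0.0007 0.0598 0.0009] yaw 0.00026048946421791317
```

View pics/w1.png

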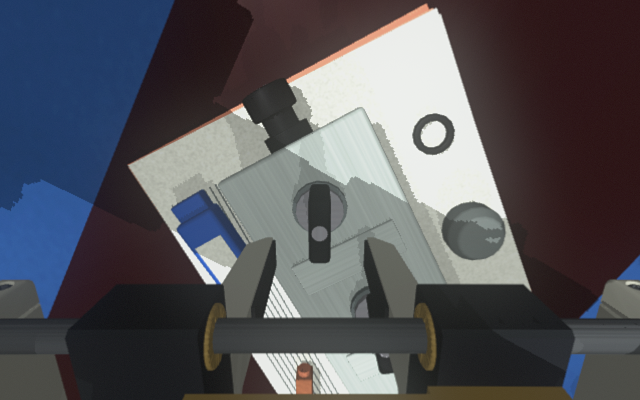

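The bar grip stands vertical at column 319, midway between the fingers (270 and 370), with its dot at (319,233) and the gland at (275,110). It lines up with the jaws.

Run:
```python
from h import *
p=robot.camera_params("wrist"); print(cast(p,[(319,233)],.12))
q=cast(p,[(309,188),(308.5,250)],.12); print(q,np.degrees(np.arctan2(*(q[0]-q[1])[1::-1])))
```

```text
[[0.4818 0.0691 0.12  ]]
[[0.4624 0.0911 0.12  ]
 [0.4819 0.0558 0.12  ]] 118.93197398332153
```

carry_out([
  {"linear":[0.0007,0.03,0.0009],"yaw":0},
  {"linear":[0.0007,0.06,0.0009],"yaw":0},
  {"linear":[0.0007,0.06,0.0009],"yaw":0},
])

```text
t: 1.2
tool_pos: [0.4813, 0.068, 0.0921]
orientation: [-1.415, 0.826, -0.814]
force: [0.2, 0.7, -0.6]
opening: 0.0447
```

Run:
```python
from h import *
s,R=st(); togo((.4828,.0686,.095),30,s,R)
```

```text
t 1.2 pos [0.4813 0.068  0.0921] jaw 29.705613875871233 tilt [-0.0084 -0.0002 -1.    ] F [ 0.1721  0.7272 -0.6185] M [ 0.0291 -0.0241 -0.0381] op 0.04473881799102766 q [ 0.0347 -0.0621  1.938   0.0001  1.2741 -0.4838]
linear [ 0.0002 -0.0029  0.0016] yaw -0.005138007138231709
```

carry_out([
  {"linear":[0.0003,-0.002,0.001],"yaw":0},
  {"linear":[0.0003,-0.002,0.001],"yaw":0},
  {"linear":[0.0003,-0.002,0.001],"yaw":0},
  {"linear":[0.0003,-0.002,0.001],"yaw":0},
], gripper=0, newtons=35)

```text
t: 1.7
tool_pos: [0.4822, 0.0678, 0.095]
orientation: [-1.416, 0.826, -0.814]
force: [-5.2, -3.2, 6.5]
opening: 0.0139
```

Run:
```python
from h import *
s,R=st(); togo((.4823,.0688,.095),-32.3,s,R)
```

```text
t 1.7 pos [0.4822 0.0678 0.095 ] jaw 29.704298838437463 tilt [-0.0086 -0.001  -1.    ] F [-5.2459 -3.196   6.4555] M [-0.458   0.6638  0.0441] op 0.013883588874502485 q [ 0.0349 -0.0627  1.9329 -0.0008  1.28   -0.4833]
linear [-0.0008 -0.      0.0006] yaw 1.0821791651212294
```

carry_out([
  {"linear":[0,0,0],"yaw":0.15},
  {"linear":[-0.0003,0,0.0003],"yaw":0.3},
  {"linear":[-0.0003,0,0.0003],"yaw":0.45},
  {"linear":[-0.0003,0,0.0003],"yaw":0.6},
  {"linear":[-0.0003,0,0.0003],"yaw":0.75},
])

```text
t: 2.33
tool_pos: [0.4815, 0.0677, 0.095]
orientation: [-1.098, 1.388, -1.379]
force: [-6.2, -4.0, 3.0]
opening: 0.0136
```

Run:
```python
from h import *
s,R=st(); togo((.4823,.0688,.095),-32.3,s,R)
```

```text
t 2.325 pos [0.4815 0.0677 0.095 ] jaw -13.558416438962123 tilt [-0.0104 -0.0021 -0.9999] F [-6.1631 -3.983   3.0072] M [-0.329   0.6904  0.0404] op 0.013638148280330175 q [ 0.0354 -0.0629  1.933  -0.0018  1.282   0.2725]
linear [-0.0013  0.      0.0006] yaw 0.3271023401777546
```

carry_out([
  {"linear":[0,0,0],"yaw":0.12},
  {"linear":[0,0,0],"yaw":0.24},
  {"linear":[0,0,0],"yaw":0.3},
  {"linear":[0,0,0],"yaw":0.34},
  {"linear":[0,0,0],"yaw":0.34},
])

```text
t: 2.95
tool_pos: [0.481, 0.0677, 0.095]
orientation: [-0.891, 1.626, -1.619]
force: [-3.9, -0.4, 0.9]
opening: 0.0144
```

Run:
```python
from h import *
s,R=st(); togo((.4823,.0688,.095),-32.3,s,R)
```

```text
t 2.95 pos [0.481  0.0677 0.095 ] jaw -33.002341243911644 tilt [-0.0112 -0.0021 -0.9999] F [-3.9427 -0.4091  0.9381] M [0.1037 0.2244 0.3675] op 0.01436961487728715 q [ 0.0355 -0.0633  1.9334 -0.0018  1.2828  0.612 ]
linear [-0.0016  0.      0.0005] yaw -0.012258167178810817
```

carry_out([
  {"linear":[0,0,0],"yaw":0.03},
  {"linear":[0,0,0],"yaw":0.05},
  {"linear":[0,0,0],"yaw":0.05},
])

```text
t: 3.32
tool_pos: [0.481, 0.0678, 0.095]
orientation: [-0.857, 1.66, -1.654]
force: [-2.4, -0.5, 0.3]
opening: 0.0141
```

Run:
```python
from h import *
st()
```

```text
t 3.325 pos [0.481  0.0678 0.095 ] jaw -35.859662593200575 tilt [-0.0112 -0.0021 -0.9999] F [-2.4102 -0.4905  0.3443] M [0.1671 0.0995 0.7506] op 0.014071631876672597 q [ 0.0357 -0.0634  1.9334 -0.0017  1.2829  0.6621]
```

carry_out([
  {"linear":[0,0,0],"yaw":-0.02},
  {"linear":[0,0,0],"yaw":-0.03},
  {"linear":[0,0,0],"yaw":-0.03},
], gripper=0.45)

```text
t: 3.7
tool_pos: [0.4813, 0.0677, 0.0952]
orientation: [-0.877, 1.639, -1.633]
force: [0.3, 0.2, -0.7]
opening: 0.0389
```

carry_out([
  {"linear":[0,-0.02,0],"yaw":0},
  {"linear":[0,-0.05,0],"yaw":0},
  {"linear":[0,-0.07,0],"yaw":0},
  {"linear":[0,-0.07,0],"yaw":0},
])

```text
t: 4.2
tool_pos: [0.4835, 0.0679, 0.1671]
orientation: [-0.873, 1.637, -1.634]
force: [-0.1, -0.3, 0.1]
opening: 0.0416
```

Run:
```python
from h import *
s,R=st(); togo((.567,.0152,.16),39,s,R)
p=robot.camera_params("wrist"); cv2.imwrite("pics/w2.png",robot.read_camera("wrist"))
np.save('p2.npy',p,allow_pickle=True)
```

```text
t 4.2 pos [0.4835 0.0679 0.1671] jaw -34.15200020320678 tilt [-0.0068 -0.0019 -1.    ] F [-0.0765 -0.2512  0.0807] M [-0.0161  0.0376 -0.0289] op 0.04163221872532593 q [ 0.0357 -0.1327  1.8606 -0.0017  1.4205  0.632 ]
linear [-0.0033  0.0066  0.0987] yaw -1.2767432579655194
```

View pics/w2.png

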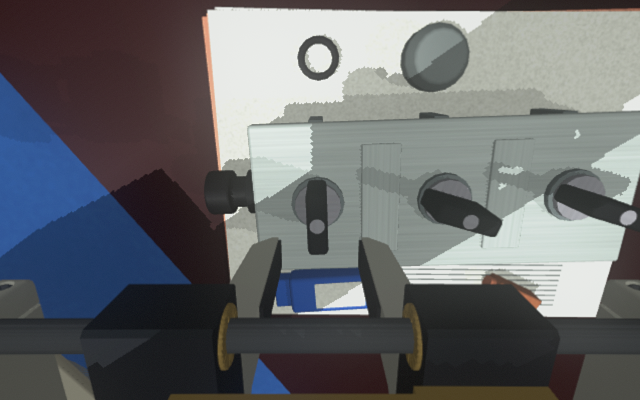

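The gland bolt's bar at (317,215) is now square across the lid. The middle bar's dot is at (471,222) and the blank-end one's is at (628,217).

Run:
```python
from h import *
p=robot.camera_params("wrist"); an=lambda q:np.degrees(np.arctan2(*(q[0]-q[1])[1::-1]))
print(cast(p,[(317,227),(471,222),(628,217)],.12))
print('lid edge',an(cast(p,[(249,126),(618,112)],.068)))
im=cv2.imread("pics/w2.png");g=im.max(2)
for v in(190,200,210,220,235,243,248): 
    r=g[v,295:345]; print(v,[295+i for i in range(1,50) if (r[i]<75)!=(r[i-1]<75)])
```

```text
[[ 0.4816  0.0687  0.12  ]
 [ 0.5658  0.0162  0.12  ]
 [ 0.6495 -0.036   0.12  ]]
lid edge 147.9785692564774
190 [307, 326]
200 [305, 327]
210 [306, 327]
220 [306, 313, 321, 327]
235 [307, 328]
243 [308, 328]
248 [308, 328]
```

Run:
```python
from h import *
p=robot.camera_params("wrist"); an=lambda q:np.degrees(np.arctan2(*(q[0]-q[1])[1::-1]))
print('left top',an(cast(p,[(305.5,203),(308,248)],.12)),'right',an(cast(p,[(326.7,200),(328,248)],.12)), 'right bottomedge',an(cast(p,[(326,185),(328,235)],.12)))
d=cast(p,[(317,227),(471,222),(628,217)],.12); print(an(d[[0,2]]))
s,R=st(); togo((.5662,.0158,.155),39.5,s,R)
```

```text
left top 58.17498848581354 right 57.725857742320635 right bottomedge 58.42397892641708
148.05974066644916
t 4.25 pos [0.4825 0.0679 0.1656] jaw -34.14899440757914 tilt [-0.0092 -0.002  -1.    ] F [ 0.2368  0.3204 -0.3806] M [0.0084 0.0041 0.0066] op 0.041444505343351916 q [ 0.0358 -0.1316  1.8625 -0.0017  1.42    0.632 ]
linear [-0.0039  0.0099  0.0985] yaw -1.2854174431951466
```

carry_out([
  {"linear":[-0.001,0,0.02],"yaw":-0.18},
  {"linear":[-0.002,0,0.045],"yaw":-0.36},
  {"linear":[-0.003,0,0.07],"yaw":-0.54},
  {"linear":[-0.004,0,0.0985],"yaw":-0.72},
  {"linear":[-0.004,0.005,0.0985],"yaw":-0.9},
], gripper=0.48)

```text
t: 4.88
tool_pos: [0.5668, 0.0148, 0.1582]
orientation: [-1.348, 0.986, -0.974]
force: [-1.2, 0.3, 0.5]
opening: 0.0446
```

Run:
```python
from h import *
s,R=st(); togo((.5662,.0158,.155),39.5,s,R)
```

```text
t 4.875 pos [0.5668 0.0148 0.1582] jaw 17.681303571098823 tilt [-0.0105 -0.0021 -0.9999] F [-1.217   0.2712  0.4665] M [ 0.0139 -0.0207  0.0384] op 0.0445938143879114 q [-0.0625  0.0941  1.6535 -0.0028  1.4043 -0.3706]
linear [-0.0012  0.0032 -0.0003] yaw -0.3808080911774544
```

carry_out([
  {"linear":[-0.0012,0,0],"yaw":-0.18},
  {"linear":[-0.0012,0,0],"yaw":-0.35},
  {"linear":[-0.0012,0,0],"yaw":-0.38},
  {"linear":[-0.0012,0,0],"yaw":-0.38},
])

```text
t: 5.38
tool_pos: [0.566, 0.0159, 0.1573]
orientation: [-1.465, 0.7, -0.684]
force: [-0.1, 0.3, -0.1]
opening: 0.0443
```

Run:
```python
from h import *
s,R=st(); togo((.5662,.0158,.095),39.5,s,R)
cv2.imwrite("pics/w3.png",robot.read_camera("wrist"))
```

```text
t 5.375 pos [0.566  0.0159 0.1573] jaw 39.28105821016833 tilt [-0.0117 -0.0021 -0.9999] F [-0.1018  0.2715 -0.0952] M [ 0.0291 -0.0478 -0.0213] op 0.044305896364446054 q [-0.0606  0.0939  1.6554 -0.0028  1.4039 -0.7456]
linear [0.0006 0.0623 0.0007] yaw -0.0038212551027720426
```

View pics/w3.png

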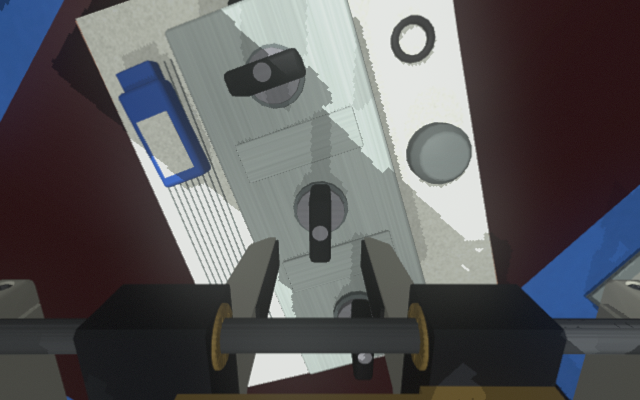

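The middle bar is vertical at column 320, dot at (320,233), centred between the fingers. The gland bar at (265,73) is square across the box.

Run:
```python
from h import *
p=robot.camera_params("wrist"); print(cast(p,[(320,233),(364.5,358),(262,71.5)],.12))
```

```text
[[ 0.5673  0.0155  0.12  ]
 [ 0.6522 -0.0384  0.12  ]
 [ 0.4825  0.069   0.12  ]]
```

carry_out([
  {"linear":[0.0005,0.03,0.0005],"yaw":0},
  {"linear":[0.0005,0.062,0.0007],"yaw":0},
  {"linear":[0.0005,0.062,0.0007],"yaw":0},
])

```text
t: 5.8
tool_pos: [0.5638, 0.016, 0.0925]
orientation: [-1.467, 0.705, -0.681]
force: [0.1, 0.3, 0.4]
opening: 0.0449
```

Run:
```python
from h import *
s,R=st(); togo((.5662,.0158,.095),39.5,s,R)
```

```text
t 5.8 pos [0.5638 0.016  0.0925] jaw 39.1821950103795 tilt [-0.0172 -0.0018 -0.9998] F [0.1106 0.3198 0.4347] M [0.0042 0.0355 0.0162] op 0.044852870698141714 q [-0.0606  0.1548  1.7129 -0.0029  1.2909 -0.7436]
linear [ 0.0017 -0.0025  0.0017] yaw -0.005546743448144098
```

carry_out([
  {"linear":[0.002,-0.0025,0.002],"yaw":0},
  {"linear":[0.002,-0.0025,0.002],"yaw":0},
  {"linear":[0.002,-0.0025,0.002],"yaw":0},
  {"linear":[0.002,-0.0025,0.002],"yaw":0},
], gripper=0)

```text
t: 6.3
tool_pos: [0.5667, 0.0151, 0.0961]
orientation: [-1.468, 0.705, -0.682]
force: [-5.0, -4.5, 7.1]
opening: 0.0136
```

carry_out([
  {"linear":[0,0,0],"yaw":0.15},
  {"linear":[0,0,0],"yaw":0.3},
  {"linear":[0,0,0],"yaw":0.45},
  {"linear":[0,0,0],"yaw":0.6},
  {"linear":[0,0,0],"yaw":0.75},
])

```text
t: 6.92
tool_pos: [0.5663, 0.0148, 0.0962]
orientation: [-1.19, 1.273, -1.256]
force: [-3.2, -1.9, -0.0]
opening: 0.0142
```

Run:
```python
from h import *
s,R=st(); togo((.5665,.0157,.095),-32,s,R)
```

```text
t 6.925 pos [0.5663 0.0148 0.0962] jaw -4.101545673123289 tilt [-0.0178 -0.0032 -0.9998] F [-3.2331 -1.8641 -0.0339] M [-0.0022 -0.0103  0.0803] op 0.01416204004474819 q [-0.0615  0.1577  1.7026 -0.0045  1.2988  0.0113]
linear [-0.0009  0.0012  0.0002] yaw 0.4869198842212569
```

carry_out([
  {"linear":[0,0,0],"yaw":0.15},
  {"linear":[0,0,0],"yaw":0.3},
  {"linear":[0,0,0],"yaw":0.42},
  {"linear":[0,0,0],"yaw":0.5},
  {"linear":[0,0,0],"yaw":0.5},
])

```text
t: 7.55
tool_pos: [0.5659, 0.0148, 0.0962]
orientation: [-0.902, 1.626, -1.615]
force: [-4.1, 0.4, 0.5]
opening: 0.014
```

Run:
```python
from h import *
s,R=st(); togo((.5665,.0157,.095),-32,s,R)
```

```text
t 7.55 pos [0.5659 0.0148 0.0962] jaw -32.71262713897168 tilt [-0.0183 -0.0033 -0.9998] F [-4.0711  0.4368  0.4532] M [-0.027   0.0037  0.1874] op 0.013975722314993264 q [-0.0615  0.1574  1.703  -0.0046  1.2993  0.5106]
linear [-0.0011  0.0012  0.    ] yaw -0.012437689914123072
```

carry_out([
  {"linear":[0,0,0],"yaw":0.03},
  {"linear":[0,0,0],"yaw":0.05},
  {"linear":[0,0,0],"yaw":0.05},
])

```text
t: 7.92
tool_pos: [0.5659, 0.0149, 0.0962]
orientation: [-0.868, 1.66, -1.65]
force: [-2.4, -0.3, -0.5]
opening: 0.014
```

Run:
```python
from h import *
s,R=st(); togo((.5665,.0157,.095),-32,s,R)
```

```text
t 7.925 pos [0.5659 0.0149 0.0962] jaw -35.55498854269135 tilt [-0.0184 -0.0032 -0.9998] F [-2.3824 -0.3023 -0.4917] M [ 0.1573 -0.0315  0.6829] op 0.013981956989301804 q [-0.0614  0.1574  1.7029 -0.0045  1.2994  0.5603]
linear [-0.001   0.0012  0.    ] yaw -0.06204625494063901
```

Torque rises steeply at the stop, as on the first bolt. Release and lift.

carry_out([
  {"linear":[0,0,0],"yaw":-0.02},
  {"linear":[0,0,0],"yaw":-0.03},
  {"linear":[0,0,0],"yaw":-0.03},
], gripper=0.45)

```text
t: 8.3
tool_pos: [0.5662, 0.0149, 0.0964]
orientation: [-0.888, 1.639, -1.629]
force: [0.4, -0.7, 0.1]
opening: 0.0391
```

carry_out([
  {"linear":[0,-0.02,0],"yaw":0},
  {"linear":[0,-0.05,0],"yaw":0},
  {"linear":[0,-0.07,0],"yaw":0},
  {"linear":[0,-0.07,0],"yaw":0},
])

```text
t: 8.8
tool_pos: [0.5692, 0.015, 0.1694]
orientation: [-0.883, 1.636, -1.63]
force: [-0.3, 0.1, -0.1]
opening: 0.0419
```

Run:
```python
from h import *
s,R=st(); togo((.6512,-.0378,.155),36,s,R)
cv2.imwrite("pics/w4.png",robot.read_camera("wrist"))
```

```text
t 8.8 pos [0.5692 0.015  0.1694] jaw -33.82971759762017 tilt [-0.0129 -0.0035 -0.9999] F [-0.3144  0.0997 -0.0809] M [ 0.0243  0.0353 -0.037 ] op 0.04192185450642505 q [-0.0609  0.0942  1.6324 -0.0044  1.4276  0.5302]
linear [-0.0019  0.0135  0.0977] yaw -1.218758487816297
```

View pics/w4.png

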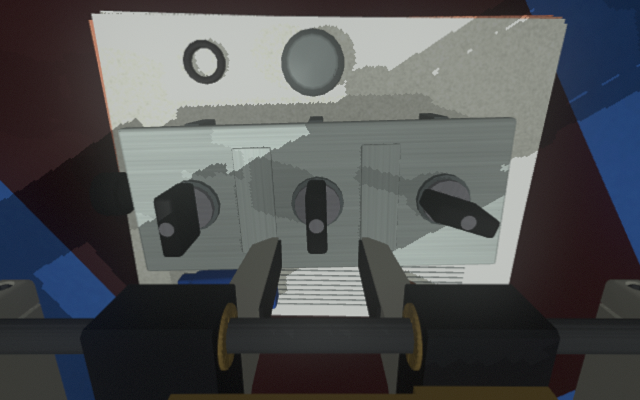

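The middle bar at (316,215) is square across the lid. The blank-end bar's dot is at (468,222). Next is the blank-end bolt.

carry_out([
  {"linear":[-0.001,0,0.02],"yaw":-0.18},
  {"linear":[-0.002,0,0.045],"yaw":-0.36},
  {"linear":[-0.002,0,0.07],"yaw":-0.54},
  {"linear":[-0.002,0,0.0977],"yaw":-0.72},
  {"linear":[-0.002,0.005,0.0977],"yaw":-0.9},
], gripper=0.48)

```text
t: 9.48
tool_pos: [0.6507, -0.0389, 0.1596]
orientation: [-1.355, 0.986, -0.967]
force: [0.1, 0.4, -0.1]
opening: 0.0447
```

Run:
```python
from h import *
s,R=st(); togo((.6514,-.0378,.155),36,s,R)
```

```text
t 9.475 pos [ 0.6507 -0.0389  0.1596] jaw 18.00549907413352 tilt [-0.0172 -0.0034 -0.9998] F [ 0.0636  0.3957 -0.0546] M [ 0.0691  0.0127 -0.0071] op 0.04468177560993075 q [-0.1351  0.3226  1.39   -0.0057  1.4456 -0.4486]
linear [-0.0008  0.0045  0.0011] yaw -0.3140632884095381
```

carry_out([
  {"linear":[-0.0008,0,0.001],"yaw":-0.16},
  {"linear":[-0.0008,0,0.001],"yaw":-0.314},
  {"linear":[-0.0008,0,0.001],"yaw":-0.314},
  {"linear":[-0.0008,0,0.001],"yaw":-0.314},
])

```text
t: 9.98
tool_pos: [0.6509, -0.0378, 0.1587]
orientation: [-1.453, 0.751, -0.727]
force: [-0.1, -0.4, 0.6]
opening: 0.0445
```

Run:
```python
from h import *
s,R=st(); togo((.6514,-.0378,.095),36,s,R)
cv2.imwrite("pics/w5.png",robot.read_camera("wrist"))
```

```text
t 9.975 pos [ 0.6509 -0.0378  0.1587] jaw 35.801563637149435 tilt [-0.0185 -0.0032 -0.9998] F [-0.1258 -0.4187  0.6099] M [ 0.0835 -0.0515  0.0424] op 0.0445367833674147 q [-0.1333  0.3249  1.3889 -0.0057  1.4457 -0.7574]
linear [0.0008 0.0636 0.0014] yaw -0.0034633678874245156
```

View pics/w5.png

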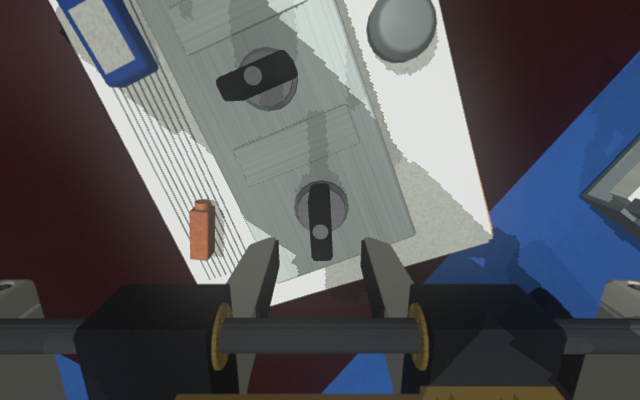

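The blank-end bar is vertical at column 320, dot at (320,232), centred between the jaws.

carry_out([
  {"linear":[0.0005,0.03,0.001],"yaw":0},
  {"linear":[0.0005,0.062,0.0014],"yaw":0},
  {"linear":[0.0005,0.062,0.0014],"yaw":0},
])

```text
t: 10.4
tool_pos: [0.6487, -0.0372, 0.0934]
orientation: [-1.455, 0.757, -0.723]
force: [-0.0, -0.6, -0.2]
opening: 0.0447
```

Run:
```python
from h import *
s,R=st(); togo((.6516,-.0378,.095),36,s,R)
```

```text
t 10.4 pos [ 0.6487 -0.0372  0.0934] jaw 35.752186511302305 tilt [-0.0245 -0.0024 -0.9997] F [-0.0027 -0.5749 -0.2063] M [ 0.102  -0.0078 -0.0212] op 0.04473269000064163 q [-0.1329  0.3788  1.4453 -0.0058  1.3415 -0.7554]
linear [ 0.0022 -0.0017  0.0019] yaw -0.004325161308628526
```

carry_out([
  {"linear":[0.0022,-0.0017,0.002],"yaw":0},
  {"linear":[0.0022,-0.0017,0.002],"yaw":0},
  {"linear":[0.0022,-0.0017,0.002],"yaw":0},
  {"linear":[0.0022,-0.0017,0.002],"yaw":0},
], gripper=0)

```text
t: 10.9
tool_pos: [0.6515, -0.0386, 0.0964]
orientation: [-1.456, 0.757, -0.724]
force: [-9.1, -2.1, 8.3]
opening: 0.014
```

carry_out([
  {"linear":[0,0,0],"yaw":0.15},
  {"linear":[0,0,0],"yaw":0.3},
  {"linear":[0,0,0],"yaw":0.45},
  {"linear":[0,0,0],"yaw":0.6},
  {"linear":[0,0,0],"yaw":0.75},
])

```text
t: 11.52
tool_pos: [0.6507, -0.0389, 0.0965]
orientation: [-1.167, 1.323, -1.298]
force: [-5.9, -1.0, 0.3]
opening: 0.014
```

Run:
```python
from h import *
s,R=st(); togo((.6516,-.0378,.095),-32,s,R)
```

```text
t 11.525 pos [ 0.6507 -0.0389  0.0965] jaw -7.548480270980127 tilt [-0.0262 -0.0039 -0.9996] F [-5.9424 -0.9876  0.3358] M [-0.0151  0.1961  0.0267] op 0.014037974667991573 q [-0.1341  0.3827  1.4344 -0.0076  1.35   -0.0007]
linear [-0.0012  0.0015  0.0007] yaw 0.42675952638774844
```

carry_out([
  {"linear":[0,0,0],"yaw":0.15},
  {"linear":[0,0,0],"yaw":0.3},
  {"linear":[0,0,0],"yaw":0.4},
  {"linear":[0,0,0],"yaw":0.44},
  {"linear":[0,0,0],"yaw":0.44},
])

```text
t: 12.15
tool_pos: [0.6503, -0.0389, 0.0965]
orientation: [-0.91, 1.632, -1.614]
force: [-4.9, 0.5, -0.0]
opening: 0.0139
```

carry_out([
  {"linear":[0,0,0],"yaw":0.03},
  {"linear":[0,0,0],"yaw":0.05},
  {"linear":[0,0,0],"yaw":0.05},
])

```text
t: 12.52
tool_pos: [0.6503, -0.0388, 0.0966]
orientation: [-0.876, 1.666, -1.649]
force: [-3.1, -0.9, -0.4]
opening: 0.0142
```

Run:
```python
from h import *
s,R=st()
```

```text
t 12.525 pos [ 0.6503 -0.0388  0.0966] jaw -35.59033470426632 tilt [-0.0271 -0.004  -0.9996] F [-3.1193 -0.9315 -0.4273] M [ 0.1564 -0.065   0.7819] op 0.01416441743278724 q [-0.134   0.3823  1.4348 -0.0078  1.3508  0.4888]
```

At the stop (0.78 N m). Release and lift.

carry_out([
  {"linear":[0,0,0],"yaw":-0.02},
  {"linear":[0,0,0],"yaw":-0.03},
  {"linear":[0,0,0],"yaw":-0.03},
], gripper=0.45)

```text
t: 12.9
tool_pos: [0.6507, -0.0389, 0.0969]
orientation: [-0.896, 1.645, -1.628]
force: [0.6, -0.4, 0.8]
opening: 0.0387
```

carry_out([
  {"linear":[0,-0.02,0],"yaw":0},
  {"linear":[0,-0.05,0],"yaw":0},
  {"linear":[0,-0.08,0],"yaw":0},
  {"linear":[0,-0.13,-0.04],"yaw":0},
  {"linear":[0,-0.13,-0.08],"yaw":0},
])

```text
t: 13.52
tool_pos: [0.5901, 0.0063, 0.2355]
orientation: [-0.886, 1.638, -1.632]
force: [-0.1, 1.1, 1.1]
opening: 0.0417
```

carry_out([
  {"linear":[0,0,0],"yaw":0},
  {"linear":[0,0,0],"yaw":0},
])

```text
t: 13.78
tool_pos: [0.5912, 0.0061, 0.2377]
orientation: [-0.883, 1.635, -1.633]
force: [0.2, -0.2, 0.5]
opening: 0.0419
```

Run:
```python
from h import *
s,R=st()
cv2.imwrite("pics/w6.png",robot.read_camera("wrist"))
```

```text
t 13.775 pos [0.5912 0.0061 0.2377] jaw -33.899713335161245 tilt [-0.0125 -0.0051 -0.9999] F [ 0.2172 -0.1854  0.5339] M [0.0238 0.0637 0.0116] op 0.04192790537662572 q [-0.0726  0.1147  1.4852 -0.006   1.5538  0.5191]
```

View pics/w6.png

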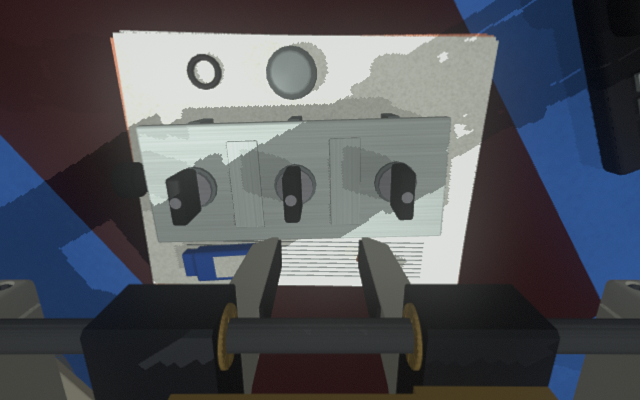

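All three bars, dots at (176,203), (291,200) and (408,198), appear square across the lid. I'll measure the angles.

Run:
```python
from h import *
p=robot.camera_params("wrist"); an=lambda q:np.degrees(np.arctan2(*(q[0]-q[1])[1::-1]))
print('axis dots',an(cast(p,[(176,203),(408,198)],.12)),'lid',an(cast(p,[(137,126),(449,117)],.068)))
im=cv2.imread("pics/w6.png");g=im.max(2)
for lo,hi in((155,215),(272,312),(380,425)):
  L=[];Rr=[]
  for v in range(176,218,2):
    c=[i for i in range(lo,hi) if g[v,i]<72]
    if len(c)>8: L.append((c[0],v));Rr.append((c[-1],v))
  print('L',[x for x,_ in L]);print('R',[x for x,_ in Rr], L[0][1])
  for nm,P in(('L',L),('R',Rr)):
    for z in(.08,.12):
      q=cast(p,P,z)[:,:2]; l=cv2.fitLine(q.astype(np.float32),cv2.DIST_HUBER,0,1e-4,1e-4).ravel(); print(nm,z,np.degrees(np.arctan2(l[1],l[0])))
cv2.imwrite("pics/w6z.png",cv2.resize(np.clip(im[110:250,130:450].astype(int)*2-40,0,255).astype(np.uint8),None,fx=2.5,fy=2.5,interpolation=cv2.INTER_CUBIC))
```

```text
axis dots 147.5729725920311 lid 147.7832787326961
L [172, 169, 166, 166, 167, 167, 167, 168, 168, 168, 169, 169, 169, 181, 181, 181, 170, 171, 171, 171, 172]
R [195, 196, 196, 196, 197, 197, 197, 198, 198, 198, 198, 199, 199, 199, 200, 200, 200, 200, 198, 196, 194] 176
L 0.08 56.700336
L 0.12 56.700382
R 0.08 55.788033
R 0.12 55.788544
L [283, 282, 282, 282, 282, 282, 282, 282, 283, 283, 283, 284, 284, 284, 284, 284, 284, 285]
R [300, 300, 300, 300, 301, 301, 301, 301, 301, 301, 301, 301, 301, 301, 301, 300, 300, 300] 176
L 0.08 58.02329
L 0.12 58.023712
R 0.08 55.649757
R 0.12 55.65019
L [381, 391, 391, 391, 391, 391, 391, 390, 390, 390, 390, 390, 390, 391, 391, 391, 392, 394, 395, 396, 397]
R [415, 415, 415, 415, 414, 414, 414, 414, 414, 414, 413, 413, 413, 413, 412, 412, 412, 412, 412, 412, 412] 176
L 0.08 63.068592
L 0.12 63.06944
R 0.08 56.312996
R 0.12 56.31245
```

View pics/w6z.png

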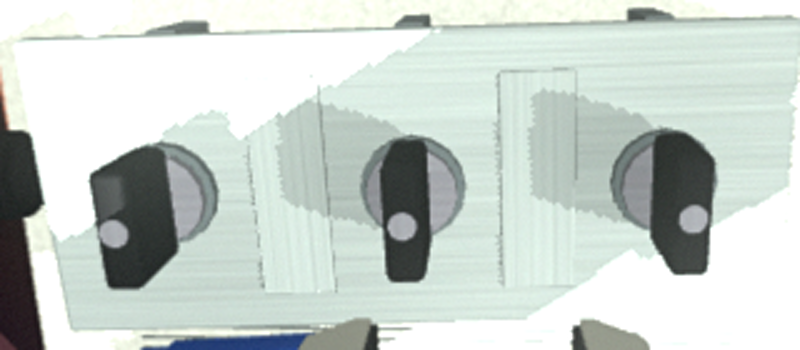

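Run:
```python
from h import *
p=robot.camera_params("wrist")
an=lambda P:(lambda l:np.degrees(np.arctan2(l[1],l[0])))(cv2.fitLine(cast(p,P,.12)[:,:2].astype(np.float32),cv2.DIST_L2,0,1e-4,1e-4).ravel())
v=range(176,218,2)
gL=[172,169,166,166,167,167,167,168,168,168,169,169,169,181,181,181,170,171,171,171,172]
print('gland L',an([(x,y) for x,y in zip(gL,v) if x<173 and 182<=y<=214]))
gR=[196,196,196,197,197,197,198,198,198,198,199,199,199,200,200,200,200]; print('gland R',an([(x,y) for x,y in zip(gR,range(178,212,2))]))
m=[282,282,282,282,282,282,283,283,283,284,284,284,284,284];print('mid L',an([(x,y) for x,y in zip(m,range(180,208,2))]))
bR=[415,415,415,414,414,414,414,414,414,413,413,413,413,412,412,412,412,412]; print('blank R',an([(x,y) for x,y in zip(bR,range(178,214,2))]))
bL=[391,391,391,391,391,391,390,390,390,390,390,390]; print('blank L',an([(x,y) for x,y in zip(bL,range(178,202,2))]))
```

```text
gland L 56.389275
gland R 57.41306
mid L 59.782585
blank R 55.66837
blank L 56.39205
```

Run:
```python
from plant import robot
print(robot.close_job())
```

```text
the job is handed in; nothing more can be done
None
```

I tightened all three bolts clockwise to their end stops in the order asked: gland end, middle, blank end. I let go after each one and handed the job in about 14 s into the 51 s allowed. The gripper was clear of everything, about 24 cm above the desk.

- **Stop torque:** at the end of each turn the wrist torque rose to 0.75, 0.68 and 0.78 N m (gland, middle, blank). The bolts' own drag is 0.06 N m, and the tool had turned about 3° past the expected stop angle while the bars stayed put.
- **Bar angles:** the last picture shows all three bars square across the lid. Edge fits gave 56–57°, 60° and 56° against the expected 57.6–57.8°. The disagreement is 1–2°, about the error of reading those few pixels. A closer look at the gland bolt right after its release gave 58.0° against 58.0°.
- **Forces:** the wrist force I saw was about 12 N at most, and nothing else appeared to have moved.

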